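# Dose a fertiliser tablet through the screw-capped dispenser

### The job

Unscrew the round metal cap from the fertiliser dispenser and set it down, right way up, wholly on the silicone trivet. Then drop the loose pale grey tablet into the dispenser's open mouth, pull the sprung slide out to its stop so that the tablet falls into the dish underneath, and let the slide go so that it springs home. Leave the pots, scoop and dibber as they are.

Things in the scene. Friction and masses are not known exactly. Their poses are not given: they have to be found in the camera images.
- dispenser: Fixed dispenser: dark wooden stand (130 x 110 mm base, four posts, deck top 67 mm up) carrying a clear upright tube, 42 mm outside, its threaded neck ending 148 mm up. A gate at the tube's foot (58 mm up) keeps things in it. Origin: centre of its base on the bench, on the tube's vertical axis; z up; the sprung slide pulls out along its own +y. It starts turned by up to 0.4 rad.
- mouth (a point): Centre of the tube's open mouth (35 mm bore), on the rim 148 mm above the bench; hidden under the cap at first. Same axes as the dispenser.
- cap_center (a point): Centre (half-way up) of the aluminium screw cap: 60 mm across, 22 mm tall, about 70 g; z is its axis, up. Screwed on the neck at the start, top 151 mm up. Turned anticlockwise seen from above it rises 16 mm per turn and is free after 2.6 to 3.2 rad (about half a turn), then lifts straight off. It has 2 mm of axial play and turns easily; pulled unturned it only jams.
- tablet_center (a point): Centre of the loose fertiliser tablet: a solid pale grey upright cylinder, 22 mm across, 22 mm tall, about 18 g, standing on the bench.
- trivet_top (a point): Centre of the top face of the fixed square silicone trivet, 130 x 130 mm, 8 mm thick; x and y along its sides, z up.
- gate_handle (a point): Grip point of the sprung slide's wooden handle: an upright block 16 mm thick (along the dispenser's x), 24 mm wide (along its y), from 50 to 110 mm above the bench. The point is on its middle, 95 mm up, 118 mm from the tube's axis when home. Axes as the dispenser. Pinch it from above across its 16 mm.
- gate (a joint): Travel of the sprung slide in m: 0 home (tube shut), 0.040 pulled out to its stop along the dispenser's +y (tube open). The spring pulls it home with 3 N, rising to 7 N at the stop.
- pots: Bystander: stack of nested black nursery pots, about 90 mm wide and 129 mm tall. Origin: centre of its underside.
- scoop: Bystander: small aluminium hand scoop, about 185 x 52 mm, 30 mm high, lying on the bench along its x; origin on the bench near its middle.
- dibber: Bystander: wooden dibber, 228 mm long, 32 mm thick, lying along its x; origin on the bench near its middle.
- dish_in (a point): Centre of the floor, 12 mm above the bench, of the shallow stoneware dish (80 to 92 mm wide, rim 26 mm up) fixed under the dispenser's tube; the tablet must end in it.
Not all that is in view belongs to the job. There is more than one size of the part that bears cap_center; the job needs the middle-sized.

How it is judged (in metres and radians):
On the way, in this order (a step that is already met when the one before it is completed fails the run):
1. the cap is unscrewed and lifted clear of the neck (z of cap_center in the frame of dispenser above 0.165 m), for 0.1 s.
2. the cap stands right way up and released, wholly on the trivet (x of cap_center in the frame of trivet_top between -0.04 and 0.04 m and y of cap_center in the frame of trivet_top between -0.04 and 0.04 m and z of cap_center in the frame of trivet_top below 0.014 m and angle between cap_center's own z axis and vertical below 0.12 rad and contact force between cap and the fingers below 0.1 N), for 0.2 s.
3. the tablet lies in the tube on the closed gate (horizontal distance between tablet_center and mouth below 0.02 m and z of tablet_center in the frame of dispenser between 0.055 and 0.1 m and value of joint gate below 0.005 m), for 0.1 s.
4. the slide is pulled out to its stop (value of joint gate above 0.037 m), for 0.1 s.
At the end, for the whole second after the job is handed in: The tablet lies at rest in the dish under the tube; the slide is back home (within 4 mm); the cap stands still, right way up on the trivet, its centre within 40 mm of the trivet's centre along each side (wholly on it, give or take 5 mm) (horizontal distance between tablet_center and dispenser below 0.045 m and z of tablet_center in the frame of dispenser below 0.035 m and value of joint gate below 0.004 m and x of cap_center in the frame of trivet_top between -0.04 and 0.04 m and y of cap_center in the frame of trivet_top between -0.04 and 0.04 m and z of cap_center in the frame of trivet_top below 0.014 m and angle between cap_center's own z axis and vertical below 0.12 rad and linear speed of each of cap, tablet below 0.02 m/s); the robot touches nothing.
It fails at once if pots, scoop or dibber displaced by more than 20 mm (distance of any of pots, scoop, dibber from where it was at the start of the episode above 0.02 m).
It also fails if it takes over 72 s, if anything falls off the work surface, if the arm or the gripper's body presses on something with over 40 N, if the wrist force passes 120 N, or if a joint passes its speed limit or range.

### The arm

A 6-joint arm with a two-finger parallel gripper is mounted at the origin on the work surface. World frame = base frame: x ahead of the robot, y to its left, z up, the work surface at z = 0. Lengths are in m, angles in degrees, forces in N, time in s.
With the tool pointing down it reaches from about 0.4 to 0.825 m from the base axis. Payload 7 kg.
Tool frame: the origin (TCP) lies between the finger pads; the fingertips stand 22 mm ahead of it and the grasp point (between the pads) lies 3 mm ahead of it; z points along the fingers, y is the line along which they close (so a half turn about z gives the same grasp; the last joint's range is limited). The gripper opens to 88 mm and grips with 3 to 60 N. Pads are 19 mm wide; open, the fingers measure 130 mm over their backs; the gripper's body (78 mm by 193 mm) begins 47 mm behind the grasp point.
Start: joints at [85.72, 20.546, 0.682, 0, -70.136, -16.507], TCP at [0.24, 0.631, 0.249] pointing down, gripper open.
Joint ranges: [-176.03, 176.03], [-82.01, 121.73], [-58.28, 71.71], [-173.87, 95.51], [-174.79, -0.11], [-173.66, 173.66]. Speed limits (degrees/s): [136.94, 136.94, 172.46, 180, 180, 180].

### API

Orientations are given as [roll, pitch, yaw] about the fixed x, y, z axes, in that order (R = Rz(yaw) Ry(pitch) Rx(roll)).
In Python, from plant import ctrl gives the robot as it stands.
- The arm moves only by the tool apply_moves, never from a script. Its argument "targets" is a list of rows, each an object with "travel": the shift along the tool's x, y, z in mm, a list of three; "roll": the turn about the tool's z in degrees; "jaw": the finger opening in mm, from 0 to 87.6. In form: [{"travel": [tx, ty, tz], "roll": roll, "jaw": jaw}, ...]. A call has 1 to 10 rows; each row shifts and turns the commanded pose from where the row before left it, along the tool's axes as they then stand; what a row does not reach is not made up. A row lasts 1/10 s, in which the tool goes at most 50 mm and 8.59 degrees, less where a joint would pass 70% of its speed; a pose out of reach is approached as far as the arm can. A call with a gripper value outside its range is refused whole. The fingers move at their own pace and stop on an object; the grip force is fixed at half the most. Time passes only in rows, so rows that do not move let the fingers close. It gives the time, the measured TCP pose, the force, the opening and the grip force at its end, in the units of the state.
- ctrl.get_obs(): the state, without advancing time (a new reading comes with each control period).
- ctrl.snapshot(name): name is "scene" or "top" or "wrist"; returns the picture (420x560x3 uint8, red, green, blue); there is no depth.
- ctrl.calibration(name): a dict with "K" (3x3 intrinsics, pixels), "dist_coeffs" ([k1, k2, p1, p2, k3] as OpenCV has them; the pictures are not rectified), "extrinsics" (4x4, takes a point from camera to world coordinates); the wrist camera has in their place "hand_eye" (4x4, takes a point from camera to tool coordinates, whose origin is the TCP and whose axes are the flange's). Camera axes: x right, y down, z forward; pixel columns grow to the right and rows downward; lengths in m; the calibration is good to about 2 mm. A picture is of the moment at which its call begins: read the wrist's pose just before it. calibration takes no time and is no camera call.
- ctrl.close_job(): hands the job in; it is judged then, once.
The state is a dict: "clock": time; "joint_pos": joint angles; "qvel": joint speeds; "tau": joint torques, N m; "tool_pos": TCP position; "orientation": TCP orientation; "force": force on the tool from outside, world axes, zero at the start; "moment": the same for the moment, N m; "opening": finger opening in m; "gripper_force": force on a finger pad.
Only numpy, scipy, OpenCV 4.12 (cv2) and the standard library are available. Lean on these libraries where they do the work, as an engineer would, in place of code of your own. Each camera call takes 0.05 s, during which the arm holds its last target. There are 200 camera calls.

## Working session

There is one attempt and no reset: what is moved stays moved. The work goes in short steps, Python scripts to look and compute and a tool call to move; the robot and the scene stay as the last step left them, time stands still between calls to the robot, and variables do not carry over. Pictures are saved under pics/ and viewed, at most 10 in all, crops included, and the job is handed in when it is done.

Besides the shell and the picture viewer there is one more tool, called after "Call:" as a command line: name --argument value ..., lists and objects as JSON in quotes. apply_moves: Moves the arm, as the interface text tells. Its arguments: {"type":"object","properties":{"targets":{"type":"array","items":{"type":"object","properties":{"travel":{"type":"array","items":{"type":"number"}},"roll":{"type":"number"},"jaw":{"type":"number"}}}}},"required":["targets"]}

```bash
ls; mkdir -p pics; python3 - <<'E'
from plant import ctrl
import cv2,numpy as np
np.set_printoptions(precision=4,suppress=True)
o=ctrl.get_obs();print(o)
for n in("scene","top","wrist"):
    c=ctrl.calibration(n);print(n,c)
    im=ctrl.snapshot(n);cv2.imwrite(f"pics/{n}0.png",im[:,:,::-1])
E
```

```text
pics
{'clock': 0.0, 'joint_pos': array([ 85.7202,  20.5936,   0.6348,  -0.0195, -70.1348, -16.5081]), 'qvel': array([-0.0072,  0.0145, -0.0731,  0.0623, -0.0108, -0.0637]), 'tau': array([ -0.0009, -58.272 ,  29.3045,   6.9972,   0.0071,  -0.0002]), 'tool_pos': array([0.2394, 0.6306, 0.2476]), 'orientation': array([179.9051,  -0.009 , -20.7945]), 'force': array([ 0.4313, -0.1283,  0.5682]), 'moment': array([-0.0022,  0.0174, -0.0322]), 'gripper_force': 0.0, 'opening': 0.08771058448921855}
scene {'K': array([[476.2182,   0.    , 281.8661],
       [  0.    , 476.2182, 208.6746],
       [  0.    ,   0.    ,   1.    ]]), 'dist_coeffs': array([-0.0859,  0.    ,  0.    ,  0.    ,  0.    ]), 'extrinsics': array([[ 0.878 ,  0.3124, -0.3626,  0.9784],
       [ 0.4784, -0.5949,  0.6459, -0.672 ],
       [-0.0139, -0.7406, -0.6718,  0.8471],
       [ 0.    ,  0.    ,  0.    ,  1.    ]])}
top {'K': array([[489.0409,   0.    , 276.6864],
       [  0.    , 489.0409, 210.0286],
       [  0.    ,   0.    ,   1.    ]]), 'dist_coeffs': array([-0.1715,  0.    ,  0.    ,  0.    ,  0.    ]), 'extrinsics': array([[ 0.0052, -0.9982,  0.0592,  0.4893],
       [-1.    , -0.0053, -0.0011,  0.038 ],
       [ 0.0014, -0.0592, -0.9982,  1.5787],
       [ 0.    ,  0.    ,  0.    ,  1.    ]])}
wrist {'K': array([[314.8423,   0.    , 283.467 ],
       [  0.    , 314.8423, 213.577 ],
       [  0.    ,   0.    ,   1.    ]]), 'dist_coeffs': array([-0.0686,  0.    ,  0.    ,  0.    ,  0.    ]), 'hand_eye': array([[-0.0001, -0.9565, -0.2917,  0.0784],
       [ 1.    , -0.0001, -0.0002, -0.0004],
       [ 0.0001, -0.2917,  0.9565, -0.1364],
       [ 0.    ,  0.    ,  0.    ,  1.    ]])}
```

View pics/scene0.png

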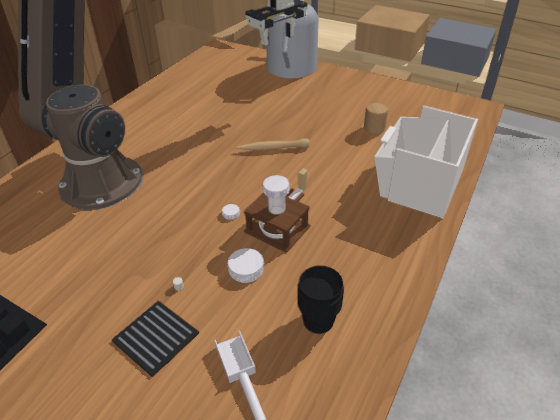

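View pics/top0.png

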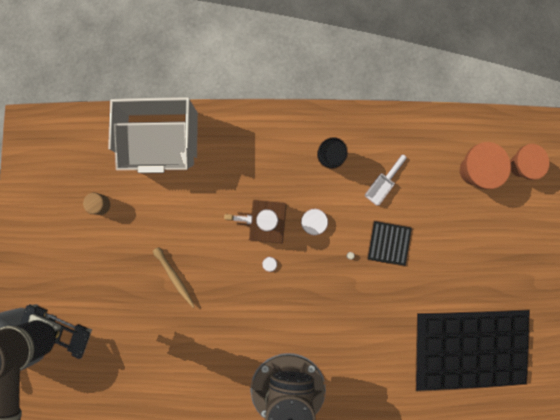

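The scene view shows:
- dispenser with its cap at (277,187)
- handle at (303,178)
- large cap at (246,265) and small cap at (231,212)
- tablet at (178,284)
- trivet at (155,337)

What could be mistaken, in top-view pixels:
- **Cap:** on the neck (267,220), large on the bench (314,221), small (270,264). I choose the one on the neck, which should be the 60 mm one.
- **Tablet:** pale (351,256) or brown cork-like cylinder (95,203). I choose the pale one.

Next I measure these and check the choice in one crop.

```bash
cat > h.py <<'E'
import cv2,numpy as np
from plant import ctrl
from scipy.spatial.transform import Rotation as R
np.set_printoptions(precision=4,suppress=True)
def cast(n,px,z,T=None):
    c=ctrl.calibration(n);T=c["extrinsics"] if T is None else T
    u=cv2.undistortPoints(np.float64(px).reshape(-1,1,2),c["K"],c["dist_coeffs"])[:,0]
    d=np.c_[u,np.ones(len(u))]@T[:3,:3].T
    return T[:3,3]+d*((z-T[2,3])/d[:,2])[:,None]
def wristT(o):
    T=np.eye(4);T[:3,:3]=R.from_euler("xyz",o["orientation"],degrees=True).as_matrix();T[:3,3]=o["tool_pos"]
    return T@ctrl.calibration("wrist")["hand_eye"]
def totool(o,p):
    return 1000*(np.array(p)-o["tool_pos"])@R.from_euler("xyz",o["orientation"],degrees=True).as_matrix()
def blobs(mask,mn=15):
    return [c for c in cv2.findContours(mask.astype(np.uint8),cv2.RETR_EXTERNAL,cv2.CHAIN_APPROX_NONE)[0] if cv2.contourArea(c)>mn]
E
python3 - <<'E'
from h import *
im=cv2.imread("pics/top0.png");hsv=cv2.cvtColor(im,cv2.COLOR_BGR2HSV)
x0,y0,x1,y1=215,190,425,285
h=hsv[y0:y1,x0:x1].astype(int)
for name,m,z in(("pale",(h[...,1]<60)&(h[...,2]>140),None),("dark",(h[...,2]<75),None)):
    for c in blobs(m):
        c=c+[x0,y0];(cx,cy),r=cv2.minEnclosingCircle(c);b=cv2.minAreaRect(c)
        print(name,(cx,cy),r,b, [cast("top",[b[0]],z)[0][:2] for z in(.008,.022,.03,.067,.151)], 'mm@bench',r*2*1.58/489*1000)
cv2.imwrite("pics/c.png",cv2.resize(im[y0:y1,x0:x1],None,fx=3.8,fy=3.8,interpolation=2))
E
```

```text
pale (269.0, 264.0) 7.280210018157959 ((269.5, 264.0), (14.0, 13.0), 90.0) [array([0.4092, 0.0585]), array([0.4099, 0.0583]), array([0.4103, 0.0582]), array([0.4122, 0.0577]), array([0.4165, 0.0566])] mm@bench 47.04593794965062
pale (350.0, 255.5) 3.3542017936706543 ((350.0, 255.5), (5.0, 6.0), 90.0) [array([ 0.4372, -0.2003]), array([ 0.4376, -0.1982]), array([ 0.4379, -0.197 ]), array([ 0.4391, -0.1914]), array([ 0.4419, -0.1786])] mm@bench 21.67541445398623
pale (242.5, 218.5) 8.860122680664062 ((242.5, 218.5), (7.0, 17.0), 90.0) [array([0.5546, 0.1462]), array([0.554 , 0.1452]), array([0.5537, 0.1447]), array([0.5522, 0.1421]), array([0.5487, 0.1363])] mm@bench 57.25559850899476
pale (266.5454406738281, 219.63636779785156) 10.671771049499512 ((266.5, 220.0), (20.0, 21.0), 90.0) [array([0.5502, 0.0689]), array([0.5497, 0.0686]), array([0.5494, 0.0685]), array([0.5479, 0.0678]), array([0.5447, 0.0661])] mm@bench 68.96277406220543
pale (314.1278991699219, 221.48837280273438) 13.21475601196289 ((314.0, 221.0), (24.0, 26.0), 90.0) [array([ 0.5478, -0.0839]), array([ 0.5472, -0.0828]),
[... 266 characters left out ...]
ray([ 0.6214, -0.2769]), array([ 0.6141, -0.2594])] mm@bench 79.21163929508263
dark (389.1089782714844, 243.42396545410156) 26.21588706970215 ((389.48651123046875, 243.08108520507812), (38.4693603515625, 38.798152923583984), 9.462322235107422) [array([ 0.4772, -0.3295]), array([ 0.4773, -0.3262]), array([ 0.4774, -0.3243]), array([ 0.4777, -0.3157]), array([ 0.4783, -0.296 ])] mm@bench 169.4114583645374
dark (280.5, 227.0) 8.139510154724121 ((279.35296630859375, 226.58824157714844), (9.216353416442871, 15.037208557128906), 14.03624439239502) [array([0.5293, 0.0275]), array([0.5289, 0.0276]), array([0.5287, 0.0277]), array([0.5278, 0.0279]), array([0.5256, 0.0285])] mm@bench 52.59887952746058
```

View pics/c.png

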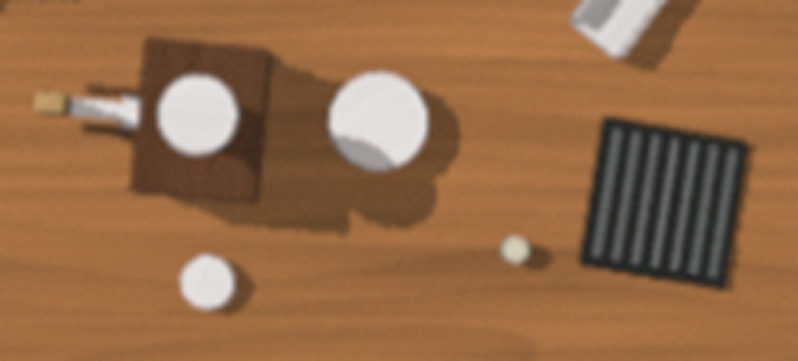

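The crop shows:
- the mid cap on the dispenser at crop (198,115)
- the handle, tan block, at (51,102)
- the large cap at (378,120) and the small one at (208,282)
- the pale tablet at (515,249)
- the trivet centred at about (665,203)

The cap on the neck measures about 61 mm at z=0.151, so it is the right one.

```bash
python3 - <<'E'
from h import *
o=ctrl.get_obs()
cap=cast("top",[[266.5,219.8]],.151)[0];hd=cast("top",[[228.2,216.6]],.110)[0];v=(hd-cap)[:2]
print(cap,hd,np.hypot(*v),"disp yaw",np.degrees(np.arctan2(-v[0],v[1])))
print(totool(o,[cap[0],cap[1],.250]))
E
```

```text
[0.5452 0.0661 0.151 ] [0.5558 0.1823 0.11  ] 0.1167087556652304 disp yaw -5.207092106618886
[486.309  419.3064  -1.5605]
```

Call:
apply_moves --targets '[{"travel": [36,31,-2],"roll": 0,"jaw": 87},{"travel": [36,31,0],"roll": 0,"jaw": 87},{"travel": [36,31,0],"roll": 0,"jaw": 87},{"travel": [36,31,0],"roll": 0,"jaw": 87},{"travel": [36,31,0],"roll": 0,"jaw": 87},{"travel": [36,31,0],"roll": 0,"jaw": 87},{"travel": [36,31,0],"roll": 0,"jaw": 87},{"travel": [36,31,0],"roll": 0,"jaw": 87},{"travel": [36,31,0],"roll": 0,"jaw": 87},{"travel": [36,31,0],"roll": 0,"jaw": 87}]'

```text
clock: 1.15
tool_pos: [0.4665, 0.2116, 0.2507]
orientation: [-180.0, -0.0, -20.8]
force: [1.2, 1.4, 0.3]
opening: 0.0873
gripper_force: 0.0
```

Call:
apply_moves --targets '[{"travel": [36,31,0],"roll": 0,"jaw": 87},{"travel": [36,31,0],"roll": 0,"jaw": 87},{"travel": [36,31,0],"roll": 0,"jaw": 87},{"travel": [18,16,0],"roll": 0,"jaw": 87},{"travel": [0,0,0],"roll": 0,"jaw": 87},{"travel": [0,0,0],"roll": 0,"jaw": 87}]'

```text
clock: 1.75
tool_pos: [0.5451, 0.0662, 0.2502]
orientation: [180.0, 0.0, -20.9]
force: [-0.2, -0.0, 0.0]
opening: 0.087
gripper_force: 0.0
```

```bash
python3 - <<'E'
from h import *
o=ctrl.get_obs();print(o["clock"],o["joint_pos"],o["tool_pos"],o["orientation"])
im=ctrl.snapshot("wrist")[:,:,::-1];cv2.imwrite("pics/w1.png",im)
T=wristT(o)
h=cv2.cvtColor(im,cv2.COLOR_BGR2HSV)
for c in blobs((h[...,1]<60)&(h[...,2]>140),200):
    m=cv2.fitEllipse(c);p=cast("wrist",[m[0]],.151,T)[0];print(m,p,totool(o,[*p[:2],.143]))
E
```

```text
1.75 [ 27.3625   8.6766 -15.1448  -0.0137 -66.2171  41.7541] [0.5451 0.0662 0.2502] [179.9796   0.035  -20.889 ]
((322.33392333984375, 276.6533508300781), (27.307828903198242, 34.766963958740234), 96.9458236694336) [0.4882 0.0536 0.151 ] [-48.6492  32.0403 107.2312]
((216.35081481933594, 211.34246826171875), (17.198577880859375, 58.7789192199707), 74.37257385253906) [0.5718 0.1128 0.151 ] [  8.3814 -53.0207 107.1661]
((281.0362548828125, 219.4948272705078), (71.5539779663086, 75.21505737304688), 102.31246185302734) [0.5475 0.0679 0.151 ] [  1.6734  -2.3851 107.1882]
((404.490966796875, 139.5090789794922), (70.39068603515625, 73.00448608398438), 66.009521484375) [ 0.5729 -0.0397  0.151 ] [ 63.815   89.0592 107.1828]
((541.5924072265625, 15.258973121643066), (33.28302001953125, 50.08920669555664), 103.47596740722656) [ 0.6234 -0.1589  0.151 ] [153.4126 182.4084 107.1613]
```

View pics/w1.png

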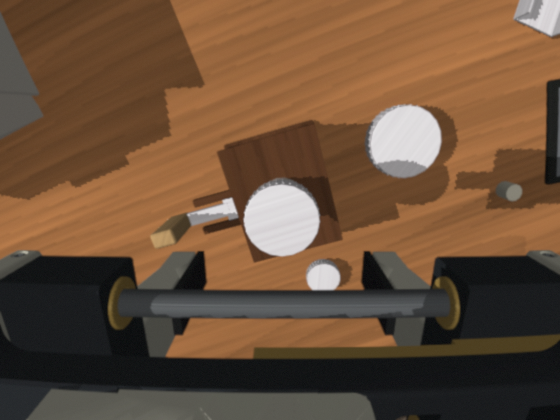

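The wrist view shows the capped tube at (281,219), with no obstruction and the handle at (170,231). Increasing j6 turns anticlockwise, so I first wind back 85° with positive roll. Then I descend and grip.

Call:
apply_moves --targets '[{"travel": [0.5,-1,0],"roll": 8.5,"jaw": 87},{"travel": [0,0,0],"roll": 8.5,"jaw": 87},{"travel": [0,0,0],"roll": 8.5,"jaw": 87},{"travel": [0,0,0],"roll": 8.5,"jaw": 87},{"travel": [0,0,0],"roll": 8.5,"jaw": 87},{"travel": [0,0,0],"roll": 8.5,"jaw": 87},{"travel": [0,0,0],"roll": 8.5,"jaw": 87},{"travel": [0,0,0],"roll": 8.5,"jaw": 87},{"travel": [0,0,0],"roll": 8.5,"jaw": 87},{"travel": [0,0,0],"roll": 8.5,"jaw": 87}]'

```text
clock: 2.8
tool_pos: [0.5455, 0.069, 0.2507]
orientation: [-180.0, 0.0, -106.0]
force: [0.2, -1.4, -0.4]
opening: 0.087
gripper_force: 0.0
```

Call:
apply_moves --targets '[{"travel": [0,0,27],"roll": 0,"jaw": 87},{"travel": [0,0,27],"roll": 0,"jaw": 87},{"travel": [0,0,27],"roll": 0,"jaw": 87},{"travel": [0,0,27],"roll": 0,"jaw": 87},{"travel": [0,0,0],"roll": 0,"jaw": 75},{"travel": [0,0,0],"roll": 0,"jaw": 62},{"travel": [0,0,0],"roll": 0,"jaw": 50},{"travel": [0,0,0],"roll": 0,"jaw": 50},{"travel": [0,0,0],"roll": 0,"jaw": 50}]'

```text
clock: 3.7
tool_pos: [0.5468, 0.0682, 0.1442]
orientation: [-179.9, 0.1, -105.8]
force: [-1.9, 2.3, 6.1]
opening: 0.0598
gripper_force: 30.0
```

Call:
apply_moves --targets '[{"travel": [0,0,-0.4],"roll": -8.5,"jaw": 50},{"travel": [0,0,-0.4],"roll": -8.5,"jaw": 50},{"travel": [0,0,-0.4],"roll": -8.5,"jaw": 50},{"travel": [0,0,-0.4],"roll": -8.5,"jaw": 50},{"travel": [0,0,-0.4],"roll": -8.5,"jaw": 50},{"travel": [0,0,-0.4],"roll": -8.5,"jaw": 50},{"travel": [0,0,-0.4],"roll": -8.5,"jaw": 50},{"travel": [0,0,-0.4],"roll": -8.5,"jaw": 50}]'

```text
clock: 4.5
tool_pos: [0.5461, 0.0675, 0.1462]
orientation: [-180.0, -0.0, -37.5]
force: [-0.0, 0.6, -0.1]
opening: 0.06
gripper_force: 30.0
```

Call:
apply_moves --targets '[{"travel": [0,0,-0.4],"roll": -8.5,"jaw": 50},{"travel": [0,0,-0.4],"roll": -8.5,"jaw": 50},{"travel": [0,0,-0.4],"roll": -8.5,"jaw": 50},{"travel": [0,0,-0.4],"roll": -8.5,"jaw": 50},{"travel": [0,0,-0.4],"roll": -8.5,"jaw": 50},{"travel": [0,0,-0.4],"roll": -8.5,"jaw": 50},{"travel": [0,0,-0.4],"roll": -8.5,"jaw": 50}]'

```text
clock: 5.2
tool_pos: [0.546, 0.0675, 0.1489]
orientation: [-180.0, -0.0, 22.0]
force: [-0.3, 0.6, -0.5]
opening: 0.0599
gripper_force: 30.0
```

Call:
apply_moves --targets '[{"travel": [0,0,-0.4],"roll": -8.5,"jaw": 50},{"travel": [0,0,-0.4],"roll": -8.5,"jaw": 50},{"travel": [0,0,-0.4],"roll": -8.5,"jaw": 50},{"travel": [0,0,-0.4],"roll": -8.5,"jaw": 50},{"travel": [0,0,-0.4],"roll": -8.5,"jaw": 50},{"travel": [0,0,-0.4],"roll": -8.5,"jaw": 50},{"travel": [0,0,-0.4],"roll": -8.5,"jaw": 50},{"travel": [0,0,0],"roll": 0,"jaw": 50},{"travel": [0,0,0],"roll": 0,"jaw": 50}]'

```text
clock: 6.1
tool_pos: [0.5463, 0.0672, 0.1517]
orientation: [180.0, 0.0, 81.0]
force: [1.8, -3.5, -1.5]
opening: 0.0599
gripper_force: 30.0
```

Call:
apply_moves --targets '[{"travel": [0,0,-1],"roll": 0,"jaw": 50},{"travel": [0,0,-2],"roll": 0,"jaw": 50},{"travel": [0,0,-2],"roll": 0,"jaw": 50}]'

```text
clock: 6.4
tool_pos: [0.546, 0.0672, 0.1563]
orientation: [-180.0, 0.0, 81.1]
force: [2.8, -4.1, -2.7]
opening: 0.0599
gripper_force: 30.0
```

Call:
apply_moves --targets '[{"travel": [0,0,-10],"roll": 0,"jaw": 50},{"travel": [0,0,-20],"roll": 0,"jaw": 50},{"travel": [0,0,-30],"roll": 0,"jaw": 50},{"travel": [0,0,-30],"roll": 0,"jaw": 50},{"travel": [0,0,0],"roll": 0,"jaw": 50},{"travel": [0,0,0],"roll": 0,"jaw": 50}]'

```text
clock: 7.0
tool_pos: [0.5461, 0.0682, 0.2473]
orientation: [179.9, -0.1, 81.1]
force: [-0.0, 0.2, -1.0]
opening: 0.06
gripper_force: 30.0
```

```bash
python3 - <<'E'
from h import *
o=ctrl.get_obs();print(o["joint_pos"],o["tool_pos"],o["force"],o["opening"])
im=ctrl.snapshot("scene")[:,:,::-1];t=ctrl.snapshot("top")[:,:,::-1]
a=cv2.resize(im[100:400,100:400],(400,400));b=cv2.resize(t[150:300,210:430],(400,273));b=cv2.copyMakeBorder(b,0,127,0,0,0)
cv2.imwrite("pics/s2.png",np.hstack([a,b]))
tr=cast("top",[[389.3,243.2]],.008)[0];print(tr,totool(o,[*tr[:2],.250]))
E
```

```text
[ 27.4823   8.8214 -15.3439  -0.0485 -65.707  143.6734] [0.5461 0.0682 0.2473] [-0.0131  0.1538 -1.0126] 0.05996739777134173
[ 0.4768 -0.3289  0.008 ] [-402.9762   -7.28     -3.4811]
```

View pics/s2.png

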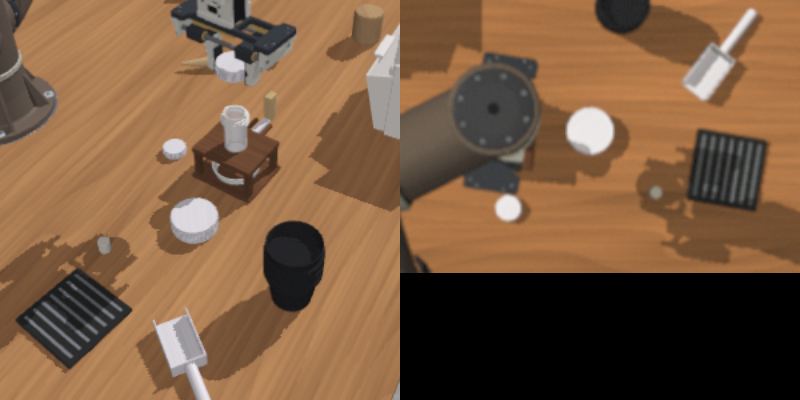

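The picture shows the cap held clear above the open tube; the neck is at left-panel (235,112). I roll back for joint range, then go to the trivet.

Call:
apply_moves --targets '[{"travel": [0,0,0],"roll": 8.5,"jaw": 50},{"travel": [0,0,0],"roll": 8.5,"jaw": 50},{"travel": [0,0,0],"roll": 8.5,"jaw": 50},{"travel": [0,0,0],"roll": 8.5,"jaw": 50},{"travel": [0,0,0],"roll": 8.5,"jaw": 50},{"travel": [0,0,0],"roll": 8.5,"jaw": 50},{"travel": [0,0,0],"roll": 8.5,"jaw": 50},{"travel": [0,0,0],"roll": 8.5,"jaw": 50},{"travel": [0,0,0],"roll": 8.5,"jaw": 50},{"travel": [0,0,0],"roll": 8.5,"jaw": 50}]'

```text
clock: 8.1
tool_pos: [0.5454, 0.0675, 0.2451]
orientation: [180.0, 0.1, -4.2]
force: [0.2, -0.6, -1.2]
opening: 0.0599
gripper_force: 30.0
```

Call:
apply_moves --targets '[{"travel": [-4.7,44.5,0],"roll": 0,"jaw": 50},{"travel": [-4.7,44.5,0],"roll": 0,"jaw": 50},{"travel": [-4.7,44.5,0],"roll": 0,"jaw": 50},{"travel": [-4.7,44.5,0],"roll": 0,"jaw": 50},{"travel": [-4.7,44.5,0],"roll": 0,"jaw": 50},{"travel": [-4.7,44.5,0],"roll": 0,"jaw": 50},{"travel": [-4.7,44.5,0],"roll": 0,"jaw": 50},{"travel": [-4.7,44.5,0],"roll": 0,"jaw": 50},{"travel": [-4.7,44.5,0],"roll": 0,"jaw": 50},{"travel": [0,0,0],"roll": 0,"jaw": 50}]'

```text
clock: 9.1
tool_pos: [0.4756, -0.3331, 0.2445]
orientation: [-180.0, 0.2, -4.1]
force: [-0.8, 0.3, -1.2]
opening: 0.0599
gripper_force: 30.0
```

```bash
python3 - <<'E'
from h import *
o=ctrl.get_obs();print(o["joint_pos"],o["tool_pos"],o["orientation"],o["opening"])
print(totool(o,[.4768,-.3289,.04]))
E
```

```text
[-15.7024  11.9705 -11.7932   0.0247 -66.4196 101.6148] [ 0.4756 -0.3331  0.2445] [-179.9853    0.184    -4.0776] 0.059889588116725234
[  1.5882  -4.2036 204.5374]
```

Call:
apply_moves --targets '[{"travel": [1.6,-4.2,30],"roll": 0,"jaw": 50},{"travel": [0,0,40],"roll": 0,"jaw": 50},{"travel": [0,0,40],"roll": 0,"jaw": 50},{"travel": [0,0,40],"roll": 0,"jaw": 50},{"travel": [0,0,35],"roll": 0,"jaw": 50},{"travel": [0,0,15],"roll": 0,"jaw": 50},{"travel": [0,0,9],"roll": 0,"jaw": 50},{"travel": [0,0,0],"roll": 0,"jaw": 50},{"travel": [0,0,0],"roll": 0,"jaw": 50}]'

```text
clock: 10.0
tool_pos: [0.4798, -0.3252, 0.0379]
orientation: [180.0, -0.0, -3.8]
force: [0.9, 0.0, -0.6]
opening: 0.0596
gripper_force: 30.0
```

Call:
apply_moves --targets '[{"travel": [0,0,4],"roll": 0,"jaw": 50},{"travel": [0,0,0],"roll": 0,"jaw": 50},{"travel": [0,0,0],"roll": 0,"jaw": 50}]'

```text
clock: 10.3
tool_pos: [0.4795, -0.3252, 0.034]
orientation: [180.0, -0.1, -3.8]
force: [0.1, -0.5, -0.1]
opening: 0.06
gripper_force: 30.0
```

Call:
apply_moves --targets '[{"travel": [0,0,2.5],"roll": 0,"jaw": 50},{"travel": [0,0,0],"roll": 0,"jaw": 50},{"travel": [0,0,0],"roll": 0,"jaw": 87},{"travel": [0,0,0],"roll": 0,"jaw": 87},{"travel": [0,0,0],"roll": 0,"jaw": 87},{"travel": [0,0,0],"roll": 0,"jaw": 87}]'

```text
clock: 10.9
tool_pos: [0.4793, -0.3252, 0.0309]
orientation: [180.0, -0.0, -3.8]
force: [0.5, -0.5, 0.2]
opening: 0.0848
gripper_force: 0.0
```

Call:
apply_moves --targets '[{"travel": [0,0,-10],"roll": 0,"jaw": 87},{"travel": [0,0,-30],"roll": 0,"jaw": 87},{"travel": [0,0,-40],"roll": 0,"jaw": 87},{"travel": [0,0,-40],"roll": 0,"jaw": 87},{"travel": [0,0,-40],"roll": 0,"jaw": 87},{"travel": [-25,-40,-10],"roll": 0,"jaw": 87},{"travel": [-20,-40,0],"roll": 0,"jaw": 87},{"travel": [-20,-40,0],"roll": 0,"jaw": 87},{"travel": [0,0,0],"roll": 0,"jaw": 87},{"travel": [0,0,0],"roll": 0,"jaw": 87}]'

```text
clock: 11.9
tool_pos: [0.4225, -0.2004, 0.2022]
orientation: [180.0, -0.1, -3.6]
force: [-0.1, 0.3, 0.7]
opening: 0.087
gripper_force: 0.0
```

```bash
python3 - <<'E'
from h import *
o=ctrl.get_obs();print(o["clock"],o["joint_pos"],o["tool_pos"],o["orientation"])
im=ctrl.snapshot("wrist")[:,:,::-1];T=wristT(o);cv2.imwrite("pics/w3.png",im)
t=cast("top",[[350,255.5]],.022)[0]
c=ctrl.calibration("wrist");Ti=np.linalg.inv(T)
print("tablet top",t,"wrist px",cv2.projectPoints(t[None],cv2.Rodrigues(Ti[:3,:3])[0],Ti[:3,3],c["K"],c["dist_coeffs"])[0].ravel())
h=cv2.cvtColor(im,cv2.COLOR_BGR2HSV)
for b in blobs((h[...,1]<60)&(h[...,2]>140),80):
    m=cv2.fitEllipse(b);print(m,[cast("wrist",[m[0]],z,T)[0][:2] for z in(.022,.03)])
E
```

```text
11.9 [ -1.1468   2.8378 -28.5466   0.0147 -58.4784  87.4983] [ 0.4225 -0.2004  0.2022] [179.9935  -0.1377  -3.6408]
tablet top [ 0.4376 -0.1982  0.022 ] wrist px [281.029  183.1201]
((546.5912475585938, 259.33831787109375), (15.529348373413086, 33.5503044128418), 115.38172149658203) [array([ 0.3298, -0.5015]), array([ 0.3341, -0.494 ])]
((52.20932388305664, 220.73544311523438), (31.807954788208008, 40.14020919799805), 139.83285522460938) [array([0.413 , 0.0565]), array([0.4152, 0.0499])]
((280.0033264160156, 181.52975463867188), (19.376588821411133, 21.058778762817383), 151.64073181152344) [array([ 0.4393, -0.1973]), array([ 0.4409, -0.1974])]
((405.8202819824219, 133.03009033203125), (61.55160140991211, 65.9052505493164), 64.04547119140625) [array([ 0.4804, -0.3248]), array([ 0.481 , -0.3217])]
((10.79188346862793, 94.6576156616211), (71.84584045410156, 91.35965728759766), 159.9227294921875) [array([0.5474, 0.0676]), array([0.5463, 0.0608])]
((148.6728057861328, 77.2195816040039), (81.95834350585938, 90.42007446289062), 153.2740478515625) [array([ 0.5486, -0.0792]), array([ 0.5473, -0.0823])]
```

View pics/w3.png

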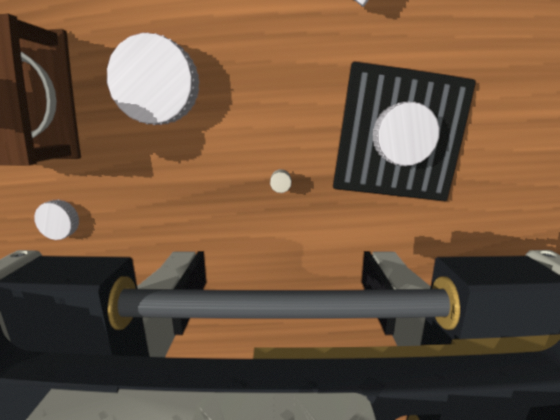

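The wrist view shows the cap lying flat on the trivet at (406,133), near its centre. The tablet is at (280,181), which gives (0.439,-0.198) and agrees with the top view.

Call:
apply_moves --targets '[{"travel": [16,-3.4,20],"roll": 0,"jaw": 60},{"travel": [0,0,40],"roll": 0,"jaw": 50},{"travel": [0,0,40],"roll": 0,"jaw": 50},{"travel": [0,0,40],"roll": 0,"jaw": 50},{"travel": [0,0,20],"roll": 0,"jaw": 50},{"travel": [0,0,9],"roll": 0,"jaw": 50},{"travel": [0,0,0],"roll": 0,"jaw": 50},{"travel": [0,0,0],"roll": 0,"jaw": 50}]'

```text
clock: 12.75
tool_pos: [0.4394, -0.1993, 0.0325]
orientation: [180.0, -0.1, -3.8]
force: [0.1, 0.2, 0.8]
opening: 0.0499
gripper_force: 0.0
```

Call:
apply_moves --targets '[{"travel": [0,0,1.5],"roll": 0,"jaw": 40},{"travel": [0,0,0],"roll": 0,"jaw": 30},{"travel": [0,0,0],"roll": 0,"jaw": 24},{"travel": [0,0,0],"roll": 0,"jaw": 18},{"travel": [0,0,0],"roll": 0,"jaw": 15},{"travel": [0,0,0],"roll": 0,"jaw": 15}]'

```text
clock: 13.35
tool_pos: [0.4388, -0.1988, 0.0308]
orientation: [180.0, -0.0, -3.8]
force: [-0.5, 1.7, 5.7]
opening: 0.0212
gripper_force: 30.0
```

Call:
apply_moves --targets '[{"travel": [0,0,-20],"roll": 0,"jaw": 15},{"travel": [0,0,-40],"roll": 0,"jaw": 15},{"travel": [0,0,-45],"roll": 0,"jaw": 15},{"travel": [0,0,-45],"roll": 0,"jaw": 15},{"travel": [0,0,-40],"roll": 0,"jaw": 15},{"travel": [0,0,-30],"roll": 0,"jaw": 15},{"travel": [0,0,0],"roll": 0,"jaw": 15}]'

```text
clock: 14.05
tool_pos: [0.4406, -0.1992, 0.255]
orientation: [180.0, -0.5, -3.8]
force: [0.6, -0.5, -0.9]
opening: 0.0209
gripper_force: 30.0
```

```bash
python3 - <<'E'
from h import *
o=ctrl.get_obs();print(o["joint_pos"],o["tool_pos"],o["orientation"])
print(totool(o,[.546,.0675,.175]))
E
```

```text
[ -0.9083   1.674  -22.4365   0.0733 -65.4297  87.1224] [ 0.4406 -0.1992  0.255 ] [179.9563  -0.4625  -3.7555]
[  87.0708 -273.1162   80.4551]
```

Call:
apply_moves --targets '[{"travel": [12.4,-39,0],"roll": 0,"jaw": 15},{"travel": [12.4,-39,0],"roll": 0,"jaw": 15},{"travel": [12.4,-39,0],"roll": 0,"jaw": 15},{"travel": [12.4,-39,0],"roll": 0,"jaw": 15},{"travel": [12.4,-39,0],"roll": 0,"jaw": 15},{"travel": [12.4,-39,0],"roll": 0,"jaw": 15},{"travel": [12.4,-39,0],"roll": 0,"jaw": 15},{"travel": [0,0,20],"roll": 0,"jaw": 15},{"travel": [0,0,20],"roll": 0,"jaw": 15},{"travel": [0,0,0],"roll": 0,"jaw": 15}]'

```text
clock: 15.05
tool_pos: [0.5411, 0.0677, 0.2068]
orientation: [179.9, 0.3, -3.8]
force: [0.3, -0.9, -0.4]
opening: 0.0209
gripper_force: 30.0
```

```bash
python3 - <<'E'
from h import *
o=ctrl.get_obs();print(o["tool_pos"],o["orientation"],totool(o,[.546,.0675,.172]))
im=ctrl.snapshot("scene")[:,:,::-1];w=ctrl.snapshot("wrist")[:,:,::-1]
cv2.imwrite("pics/s4.png",np.hstack([cv2.resize(im[130:250,220:340],(420,420),interpolation=2),w[120:400,160:410].copy() if 0 else cv2.resize(w[140:400,160:400],(380,420))]))
E
```

```text
[0.5411 0.0677 0.2068] [179.867    0.3397  -3.7818] [ 5.0716 -0.2104 34.7793]
```

View pics/s4.png

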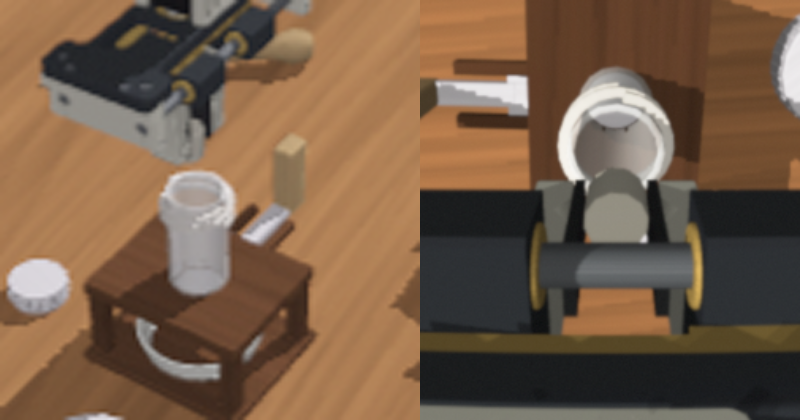

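The tablet is held upright between the pads at right-panel (615,205), laterally in line with the open mouth at (615,140).

Call:
apply_moves --targets '[{"travel": [5,0,10],"roll": 0,"jaw": 15},{"travel": [0,0,10],"roll": 0,"jaw": 15},{"travel": [0,0,7],"roll": 0,"jaw": 15},{"travel": [0,0,0],"roll": 0,"jaw": 15},{"travel": [0,0,0],"roll": 0,"jaw": 15}]'

```text
clock: 15.65
tool_pos: [0.5481, 0.0674, 0.1833]
orientation: [180.0, 0.0, -3.8]
force: [1.0, 0.4, -0.5]
opening: 0.021
gripper_force: 30.0
```

Call:
apply_moves --targets '[{"travel": [-2,0,5],"roll": 0,"jaw": 15},{"travel": [0,0,5],"roll": 0,"jaw": 15},{"travel": [0,0,0],"roll": 0,"jaw": 15},{"travel": [0,0,0],"roll": 0,"jaw": 15}]'

```text
clock: 16.05
tool_pos: [0.5461, 0.0677, 0.1733]
orientation: [180.0, 0.0, -3.8]
force: [0.3, -0.3, -0.3]
opening: 0.0208
gripper_force: 30.0
```

Call:
apply_moves --targets '[{"travel": [0,0,0],"roll": 0,"jaw": 30},{"travel": [0,0,0],"roll": 0,"jaw": 45},{"travel": [0,0,0],"roll": 0,"jaw": 50},{"travel": [0,0,-20],"roll": 0,"jaw": 50},{"travel": [0,0,-30],"roll": 0,"jaw": 50},{"travel": [-20,0,-30],"roll": 0,"jaw": 50},{"travel": [-30,0,0],"roll": 0,"jaw": 50},{"travel": [0,0,0],"roll": 0,"jaw": 50},{"travel": [0,0,0],"roll": 0,"jaw": 50}]'

```text
clock: 16.95
tool_pos: [0.4961, 0.0711, 0.2539]
orientation: [-180.0, -0.1, -3.7]
force: [0.8, 0.2, 0.7]
opening: 0.0503
gripper_force: 0.0
```

```bash
python3 - <<'E'
from h import *
o=ctrl.get_obs();T=wristT(o);print(o["tool_pos"],o["orientation"])
w=ctrl.snapshot("wrist")[:,:,::-1];s=ctrl.snapshot("scene")[:,:,::-1]
cv2.imwrite("pics/w5full.png",w)
cv2.imwrite("pics/w5.png",np.hstack([cv2.resize(s[160:260,230:330],(400,400),interpolation=2),cv2.resize(w[50:300,130:380],(400,400),interpolation=2)]))
h=cv2.cvtColor(w,cv2.COLOR_BGR2HSV)
c=ctrl.calibration("wrist");Ti=np.linalg.inv(T)
print(cv2.projectPoints(np.array([[.5567,.185,.11],[.546,.0675,.148]]),cv2.Rodrigues(Ti[:3,:3])[0],Ti[:3,3],c["K"],c["dist_coeffs"])[0])
E
```

```text
[0.4961 0.0711 0.2539] [-179.9571   -0.0678   -3.744 ]
[[[152.1099 149.2054]]

 [[284.8606 156.9081]]]
```

View pics/w5.png

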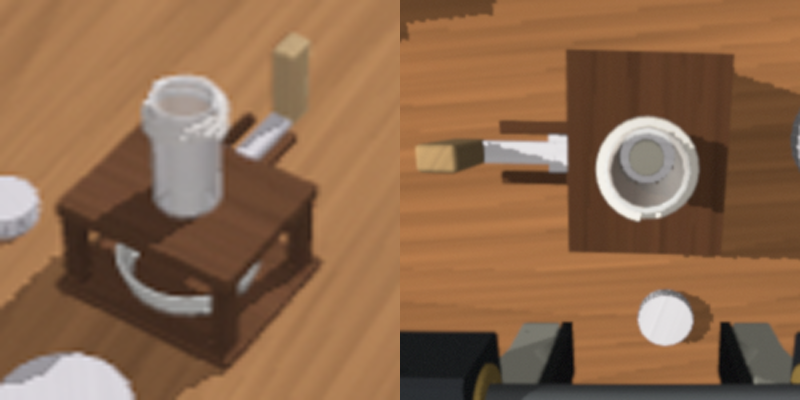

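The right panel shows the tablet standing in the tube at (648,158). The handle's top face is at (433,157), i.e. full-image pixel (151,148), which matches the predicted (152,149). Next I turn and approach the handle.

Call:
apply_moves --targets '[{"travel": [0,0,0],"roll": 8.3,"jaw": 50},{"travel": [0,0,0],"roll": 8.3,"jaw": 50},{"travel": [0,0,0],"roll": 8.3,"jaw": 50},{"travel": [0,0,0],"roll": 8.3,"jaw": 50},{"travel": [0,0,0],"roll": 8.3,"jaw": 50},{"travel": [0,0,0],"roll": 8.3,"jaw": 50},{"travel": [0,0,0],"roll": 8.3,"jaw": 50},{"travel": [0,0,0],"roll": 8.3,"jaw": 50},{"travel": [0,0,0],"roll": 8.3,"jaw": 50},{"travel": [0,0,0],"roll": 8.3,"jaw": 50}]'

```text
clock: 18.05
tool_pos: [0.4968, 0.0709, 0.2526]
orientation: [179.9, -0.0, -87.2]
force: [-0.3, 1.2, 0.8]
opening: 0.0498
gripper_force: 0.0
```

Call:
apply_moves --targets '[{"travel": [0,0,0],"roll": 8.3,"jaw": 50},{"travel": [0,0,0],"roll": 0,"jaw": 50}]'

```text
clock: 18.25
tool_pos: [0.4967, 0.0709, 0.2526]
orientation: [179.9, -0.1, -95.2]
force: [0.6, 0.6, -0.4]
opening: 0.05
gripper_force: 0.0
```

```bash
python3 - <<'E'
from h import *
o=ctrl.get_obs();print(o["joint_pos"],o["tool_pos"],o["orientation"],totool(o,[.557,.185,.098]))
E
```

```text
[ 30.5951   3.9464 -20.2893   0.0041 -65.8463 -35.8381] [0.4967 0.0709 0.2526] [179.9358  -0.051  -95.2413] [-119.3072  -49.7674  154.4798]
```

Call:
apply_moves --targets '[{"travel": [-40,-16.6,0],"roll": 0,"jaw": 50},{"travel": [-40,-16.6,0],"roll": 0,"jaw": 50},{"travel": [-39.3,-16.6,0],"roll": 0,"jaw": 50},{"travel": [0,0,30],"roll": 0,"jaw": 50},{"travel": [0,0,40],"roll": 0,"jaw": 50},{"travel": [0,0,40],"roll": 0,"jaw": 50},{"travel": [0,0,30],"roll": 0,"jaw": 50},{"travel": [0,0,12],"roll": 0,"jaw": 50},{"travel": [0,0,0],"roll": 0,"jaw": 50},{"travel": [0,0,0],"roll": 0,"jaw": 50}]'

```text
clock: 19.25
tool_pos: [0.5574, 0.1857, 0.1024]
orientation: [-179.9, 0.0, -95.0]
force: [1.1, 0.4, 0.3]
opening: 0.0501
gripper_force: 0.0
```

Call:
apply_moves --targets '[{"travel": [0,0,0],"roll": 0,"jaw": 35},{"travel": [0,0,0],"roll": 0,"jaw": 20},{"travel": [0,0,0],"roll": 0,"jaw": 10},{"travel": [0,0,0],"roll": 0,"jaw": 10},{"travel": [0,0,0],"roll": 0,"jaw": 10},{"travel": [0,0,0],"roll": 0,"jaw": 10}]'

```text
clock: 19.85
tool_pos: [0.5573, 0.1855, 0.1018]
orientation: [-179.9, 0.0, -95.1]
force: [4.8, -1.6, -0.3]
opening: 0.0158
gripper_force: 30.0
```

Call:
apply_moves --targets '[{"travel": [-6,0,0],"roll": 0,"jaw": 10},{"travel": [-8,0,0],"roll": 0,"jaw": 10},{"travel": [-8,0,0],"roll": 0,"jaw": 10},{"travel": [-8,0,0],"roll": 0,"jaw": 10},{"travel": [-6,0,0],"roll": 0,"jaw": 10},{"travel": [-4,0,0],"roll": 0,"jaw": 10},{"travel": [-1,0,0],"roll": 0,"jaw": 10},{"travel": [0,0,0],"roll": 0,"jaw": 10},{"travel": [0,0,0],"roll": 0,"jaw": 10}]'

```text
clock: 20.75
tool_pos: [0.5609, 0.2251, 0.1018]
orientation: [-179.9, -0.1, -95.1]
force: [6.0, -8.0, 0.5]
opening: 0.0159
gripper_force: 30.0
```

Call:
apply_moves --targets '[{"travel": [-1.5,0,0],"roll": 0,"jaw": 10},{"travel": [0,0,0],"roll": 0,"jaw": 10},{"travel": [0,0,0],"roll": 0,"jaw": 10},{"travel": [0,0,0],"roll": 0,"jaw": 10}]'

```text
clock: 21.15
tool_pos: [0.561, 0.2255, 0.1017]
orientation: [-180.0, -0.2, -95.1]
force: [6.5, -11.9, 1.7]
opening: 0.016
gripper_force: 30.0
```

```bash
python3 - <<'E'
from h import *
o=ctrl.get_obs();print(o["tool_pos"],o["force"])
s=ctrl.snapshot("scene")[:,:,::-1]
cv2.imwrite("pics/s6.png",cv2.resize(s[130:260,210:350],(560,520),interpolation=2))
E
```

```text
[0.561  0.2255 0.1017] [  6.4978 -11.8787   1.6852]
```

View pics/s6.png

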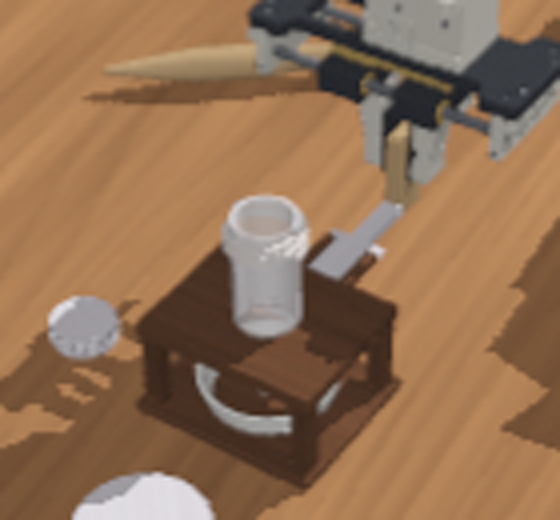

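The slide is out at its stop: the force rose with no further travel. The tube at (268,270) shows no tablet. I release and back off upward.

Call:
apply_moves --targets '[{"travel": [0,0,0],"roll": 0,"jaw": 30},{"travel": [0,0,0],"roll": 0,"jaw": 50},{"travel": [0,0,0],"roll": 0,"jaw": 60},{"travel": [0,0,0],"roll": 0,"jaw": 60},{"travel": [0,0,-30],"roll": 0,"jaw": 60},{"travel": [0,0,-40],"roll": 0,"jaw": 60},{"travel": [0,0,-40],"roll": 0,"jaw": 60},{"travel": [0,0,-20],"roll": 0,"jaw": 60},{"travel": [0,0,0],"roll": 0,"jaw": 60},{"travel": [0,0,0],"roll": 0,"jaw": 60}]'

```text
clock: 22.2
tool_pos: [0.5599, 0.228, 0.2315]
orientation: [-180.0, 0.1, -95.1]
force: [-1.0, -0.5, -0.0]
opening: 0.06
gripper_force: 0.0
```

```bash
python3 - <<'E'
from h import *
o=ctrl.get_obs();print(o["tool_pos"],o["force"])
s=ctrl.snapshot("scene")[:,:,::-1];w=ctrl.snapshot("wrist")[:,:,::-1]
cv2.imwrite("pics/s7.png",np.hstack([cv2.resize(s[165:375,110:330],(440,420),interpolation=2),cv2.resize(w[0:300,130:380],(350,420))]))
E
```

```text
[0.5599 0.228  0.2315] [-0.9941 -0.4515 -0.0098]
```

View pics/s7.png

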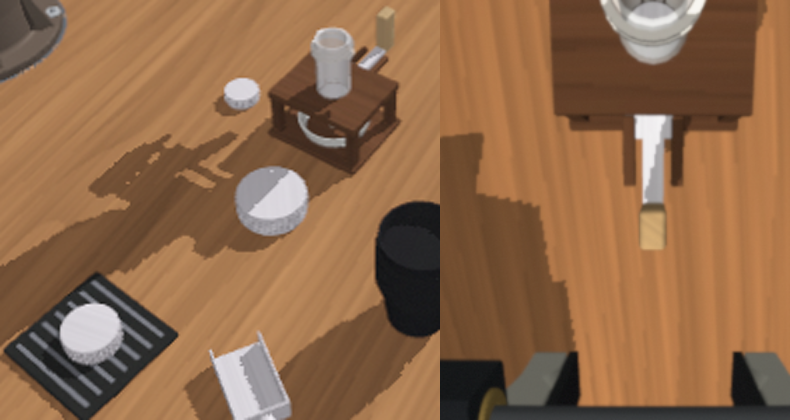

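The slide is home: the handle is at right-panel (652,228). The cap lies flat on the trivet at (92,333). Last, I look down the tube and compare pixel values with the earlier view that showed the tablet.

Call:
apply_moves --targets '[{"travel": [0,0,-22],"roll": 0,"jaw": 60},{"travel": [36,0,0],"roll": 0,"jaw": 60},{"travel": [36,0,0],"roll": 0,"jaw": 60},{"travel": [37,4,0],"roll": 0,"jaw": 60},{"travel": [0,0,0],"roll": 0,"jaw": 60},{"travel": [0,0,0],"roll": 0,"jaw": 60}]'

```text
clock: 22.9
tool_pos: [0.5462, 0.1187, 0.2525]
orientation: [179.9, -0.0, -95.2]
force: [-0.1, 1.1, 0.8]
opening: 0.0599
gripper_force: 0.0
```

```bash
python3 - <<'E'
from h import *
o=ctrl.get_obs();T=wristT(o)
w=ctrl.snapshot("wrist")[:,:,::-1]
c=ctrl.calibration("wrist");Ti=np.linalg.inv(T)
P=np.array([[.546,.0675,z] for z in(.148,.08,.058,.034,.012)])
p=cv2.projectPoints(P,cv2.Rodrigues(Ti[:3,:3])[0],Ti[:3,3],c["K"],c["dist_coeffs"])[0][:,0];print(o["tool_pos"],p)
old=cv2.imread("pics/w5full.png");r=lambda im,u,v:print(im[int(v)-18:int(v)+24:3,int(u)-21:int(u)+22:3].mean(2).astype(int))
print("before");r(old,285,152);print("now");r(w,*p[1])
E
```

```text
[0.5462 0.1187 0.2525] [[276.811  155.637 ]
 [278.1417 147.6296]
 [278.4578 145.7288]
 [278.759  143.9186]
 [279.002  142.4582]]
before
[[233 228 205 208 194 183 170 161 179 199 212 189 157 220 222]
 [231 213 181 164 157 138 116 119 138 159 162 192 191 166 199]
 [217 162 147 149 125 130 134 133 130 117 148 149 157 192 164]
 [191 100 152 143 131 134 133 132 134 132 143 152 148 172 183]
 [125 103 152 130 134 133 134 134 134 133 134 152 151 144 193]
 [ 83 100 153 130 133 134 133 134 134 133 134 153 150 147 170]
 [ 80  87 156 143 133 133 133 133 133 134 132 158 151 151 161]
 [ 81  77 139 150 130 132 132 132 133 129 150 152 127 155 158]
 [ 83  84  87 149 148 130 129 128 125 145 153 151 157 156 156]
 [ 85  86  87  90 139 149 149 149 150 150 134 151 156 157 171]
 [ 90  88  89  89  85 101 113 119 122 116 143 153 155 158 196]
 [143  88  90  92  94  98 100 111 124 136 144 151 157 160 219]
 [213 103  92  92  94 100 109 116 126 137 144 150 156 208 198]
 [231 191 101  94  95 103 110 123 133 144 147 154 193 214 156]]
now
[[171 220 174 170 161 164 182 189 169 157 162 165 163 134  55]
 [239 175 172 197 221 230 230 231 233 232 217 159 163 164 140]
 [191 182 206 212 185 168 165 165 173 184 221 228 174 159 164]
 [202 206 162 169 170 159 164 164 166 169 166 191 224 192 161]
 [213 131 153 170 169 160 164 164 164 169 164 165 172 210 170]
 [174  91 165 168 169 158 163 164 165 167 166 164 163 169 205]
 [101  85 167 168 169 158 163 163 165 166 163 163 164 117 202]
 [ 88  83 161 168 168 158 161 162 165 166 163 162 162 104 178]
 [ 87  86 128 167 167 157 162 163 164 167 163 162 155  90 147]
 [ 87  89  91 165 167 157 162 161 165 166 163 162 118  95 125]
 [ 88  91  93 102 163 158 162 161 163 166 162 125  89  93 136]
 [ 92  93  95  93  99 129 155 160 159 149 110  95  95  94 164]
 [100  94  96  97  99  94  97  95  96  96  99  98  95  93 198]
 [195  96  99  99 101 102 103 102 100 103 100  98  97 140 224]]
```

The uniform tablet disc (about 133) is gone. Only the bare gate plate (about 164) shows, so the tablet has dropped through. I hand in.

```bash
python3 -c "
from plant import ctrl
print(ctrl.close_job())"
```

```text
the job is handed in; nothing more can be done
None
```

I handed the job in at about 23 s: the cap is flat on the trivet and the slide is home; the tablet has left the tube, though I couldn't see it in the dish under the deck, and no verdict came back.

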